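Transfer the retained food samples to the fridge rack in order

TASK

Transfer the day's four sample jars in log order: one at a time, starting from the red end of the steel carrier, into the white fridge rack, filling it well by well from its own red end, so that they stand in the same order. Keep every jar upright, set it fully down in its well and let go; leave the mug and the kitchen timer where they are.

Things in the scene. Friction and masses are not known exactly. Their poses are not given: they have to be found in the camera images.
- jar_red: retained-sample jar with a red lid and cream-coloured contents; round, 62 mm across, 75 mm tall (lid 58 to 61 mm across, from 57 mm up), about 0.2 kg, lid screwed tight. Origin: centre of its underside, z up along the jar. At the start it stands in one of the carrier's four wells (which one varies). It can be gripped round the body, 40 mm above its underside.
- jar_white: retained-sample jar with a whitish-grey lid and tan contents; round, 62 mm across, 75 mm tall (lid 58 to 61 mm across, from 57 mm up), about 0.2 kg, lid screwed tight. Origin: centre of its underside, z up along the jar. At the start it stands in one of the carrier's four wells (which one varies). It can be gripped round the body, 40 mm above its underside.
- jar_yellow: retained-sample jar with a yellow lid and brown contents; round, 62 mm across, 75 mm tall (lid 58 to 61 mm across, from 57 mm up), about 0.2 kg, lid screwed tight. Origin: centre of its underside, z up along the jar. At the start it stands in one of the carrier's four wells (which one varies). It can be gripped round the body, 40 mm above its underside.
- jar_blue: retained-sample jar with a blue lid and tan contents; round, 62 mm across, 75 mm tall (lid 58 to 61 mm across, from 57 mm up), about 0.2 kg, lid screwed tight. Origin: centre of its underside, z up along the jar. At the start it stands in one of the carrier's four wells (which one varies). It can be gripped round the body, 40 mm above its underside.
- carrier: Steel tray 316 x 82 mm with a low wire loop at each short end (42 mm high, 362 mm over the loops). Fixed. Origin: underside centre; x along the row. Four wells at x = -0.117, -0.039, 0.039, 0.117 m, y = 0: 75 mm square, floor at z = 10 mm, walls 3-5 mm thick to z = 24 mm (6 mm play round a jar). Well 1 (x = -0.117) is next to the red end: red plate and red loop grip (the other grip is black).
- fridge_rack: White plastic rack 320 x 86 mm (356 mm over the end grips, 26 mm high), empty at the start. Fixed. Origin: underside centre; x along the row. Four wells at x = -0.117, -0.039, 0.039, 0.117 m, y = 0: 75 mm square, floor at z = 10 mm, walls 3-5 mm thick to z = 24 mm (6 mm play round a jar). Well 1 (x = -0.117) is next to the red end: red end grip (the other grip is white).
- mug: bystander: white mug with black dots, 82 mm across, 91 mm tall, handle to one side (114 mm with it), standing between the racks. Origin: centre of the underside of its bounding box. Leave it there.
- timer: bystander: red and white wind-up kitchen timer, 66 mm across, 57 mm tall, standing between the racks. Origin: centre of its underside. Leave it there.
Things that resemble listed ones, but are neither listed nor needed, are in the scene too. What is shaped like the jar_white but pink or purple is not meant.

How it is judged:
On the way, in this order (a step that is already met when the one before it is completed fails the run):
1. the jar from the carrier's well 1 (red end) stands in the white rack's well 1, the others still in the carrier's wells 2 to 4 (((horizontal distance between jar_red and carrier below 0.13 m and z of jar_red in the frame of carrier between 0.006 and 0.015 m and x of jar_red in the frame of carrier above -0.078 m) or (horizontal distance between jar_red and fridge_rack below 0.13 m and z of jar_red in the frame of fridge_rack between 0.006 and 0.015 m and x of jar_red in the frame of fridge_rack below -0.078 m)) and ((horizontal distance between jar_white and carrier below 0.13 m and z of jar_white in the frame of carrier between 0.006 and 0.015 m and x of jar_white in the frame of carrier above -0.078 m) or (horizontal distance between jar_white and fridge_rack below 0.13 m and z of jar_white in the frame of fridge_rack between 0.006 and 0.015 m and x of jar_white in the frame of fridge_rack below -0.078 m)) and ((horizontal distance between jar_yellow and carrier below 0.13 m and z of jar_yellow in the frame of carrier between 0.006 and 0.015 m and x of jar_yellow in the frame of carrier above -0.078 m) or (horizontal distance between jar_yellow and fridge_rack below 0.13 m and z of jar_yellow in the frame of fridge_rack between 0.006 and 0.015 m and x of jar_yellow in the frame of fridge_rack below -0.078 m)) and ((horizontal distance between jar_blue and carrier below 0.13 m and z of jar_blue in the frame of carrier between 0.006 and 0.015 m and x of jar_blue in the frame of carrier above -0.078 m) or (horizontal distance between jar_blue and fridge_rack below 0.13 m and z of jar_blue in the frame of fridge_rack between 0.006 and 0.015 m and x of jar_blue in the frame of fridge_rack below -0.078 m))), for 0.2 s.
2. the jar from well 2 stands in the white rack's well 2, beside the first; the others still in the carrier's wells 3 and 4 (((horizontal distance between jar_red and carrier below 0.13 m and z of jar_red in the frame of carrier between 0.006 and 0.015 m and x of jar_red in the frame of carrier above 0 m) or (horizontal distance between jar_red and fridge_rack below 0.13 m and z of jar_red in the frame of fridge_rack between 0.006 and 0.015 m and x of jar_red in the frame of fridge_rack below 0 m)) and ((horizontal distance between jar_white and carrier below 0.13 m and z of jar_white in the frame of carrier between 0.006 and 0.015 m and x of jar_white in the frame of carrier above 0 m) or (horizontal distance between jar_white and fridge_rack below 0.13 m and z of jar_white in the frame of fridge_rack between 0.006 and 0.015 m and x of jar_white in the frame of fridge_rack below 0 m)) and ((horizontal distance between jar_yellow and carrier below 0.13 m and z of jar_yellow in the frame of carrier between 0.006 and 0.015 m and x of jar_yellow in the frame of carrier above 0 m) or (horizontal distance between jar_yellow and fridge_rack below 0.13 m and z of jar_yellow in the frame of fridge_rack between 0.006 and 0.015 m and x of jar_yellow in the frame of fridge_rack below 0 m)) and ((horizontal distance between jar_blue and carrier below 0.13 m and z of jar_blue in the frame of carrier between 0.006 and 0.015 m and x of jar_blue in the frame of carrier above 0 m) or (horizontal distance between jar_blue and fridge_rack below 0.13 m and z of jar_blue in the frame of fridge_rack between 0.006 and 0.015 m and x of jar_blue in the frame of fridge_rack below 0 m))), for 0.2 s.
3. the jar from well 3 stands in the white rack's well 3; the last one still in the carrier's well 4 (((horizontal distance between jar_red and carrier below 0.13 m and z of jar_red in the frame of carrier between 0.006 and 0.015 m and x of jar_red in the frame of carrier above 0.078 m) or (horizontal distance between jar_red and fridge_rack below 0.13 m and z of jar_red in the frame of fridge_rack between 0.006 and 0.015 m and x of jar_red in the frame of fridge_rack below 0.078 m)) and ((horizontal distance between jar_white and carrier below 0.13 m and z of jar_white in the frame of carrier between 0.006 and 0.015 m and x of jar_white in the frame of carrier above 0.078 m) or (horizontal distance between jar_white and fridge_rack below 0.13 m and z of jar_white in the frame of fridge_rack between 0.006 and 0.015 m and x of jar_white in the frame of fridge_rack below 0.078 m)) and ((horizontal distance between jar_yellow and carrier below 0.13 m and z of jar_yellow in the frame of carrier between 0.006 and 0.015 m and x of jar_yellow in the frame of carrier above 0.078 m) or (horizontal distance between jar_yellow and fridge_rack below 0.13 m and z of jar_yellow in the frame of fridge_rack between 0.006 and 0.015 m and x of jar_yellow in the frame of fridge_rack below 0.078 m)) and ((horizontal distance between jar_blue and carrier below 0.13 m and z of jar_blue in the frame of carrier between 0.006 and 0.015 m and x of jar_blue in the frame of carrier above 0.078 m) or (horizontal distance between jar_blue and fridge_rack below 0.13 m and z of jar_blue in the frame of fridge_rack between 0.006 and 0.015 m and x of jar_blue in the frame of fridge_rack below 0.078 m))), for 0.2 s.
At the end, for the whole second after the job is handed in: All four jars sit down in the white rack's wells, one in each (under 130 mm from the rack's middle, underside 6 to 15 mm above its foot: the well floors are at 10 mm), upright within 0.1 rad and at rest; mug and timer within 30 mm of where they stood (horizontal distance between each of jar_red, jar_white, jar_yellow, jar_blue and fridge_rack below 0.13 m and z of jar_red in the frame of fridge_rack between 0.006 and 0.015 m and z of jar_white in the frame of fridge_rack between 0.006 and 0.015 m and z of jar_yellow in the frame of fridge_rack between 0.006 and 0.015 m and z of jar_blue in the frame of fridge_rack between 0.006 and 0.015 m and angle between each of jar_red, jar_white, jar_yellow, jar_blue's own z axis and vertical below 0.1 rad and linear speed of each of jar_red, jar_white, jar_yellow, jar_blue below 0.02 m/s and distance of each of mug, timer from where it was at the start of the episode below 0.03 m); the robot touches nothing.
It fails at once if a jar tipped by more than 0.6 rad (35 degrees) (angle between any of jar_red, jar_white, jar_yellow, jar_blue's own z axis and vertical above 0.6 rad).
It fails at once if the mug or the timer shifted by more than 30 mm (distance of any of mug, timer from where it was at the start of the episode above 0.03 m).
It also fails if it takes over 131 s, if anything falls off the work surface, if the arm or the gripper's body presses on something with over 40 N, if the wrist force passes 120 N, or if a joint passes its speed limit or range.

ROBOT

A 7-joint arm with a two-finger parallel gripper is mounted at the origin on a cart in front of the work surface, level with it; the furniture and walls round the work are solid. World frame = base frame: x ahead of the robot, y to its left, z up, the work surface at z = 0. Lengths are in m, angles in rad, forces in N, time in s.
With the tool pointing down it reaches from about 0.4 to 0.85 m from the base axis. Payload 10.4 kg.
Tool frame: the origin (TCP) lies at the very end of the fingers, on their centre line; the grasp point (between the pads) lies 19 mm behind it; z points along the fingers, y is the line along which they close (so a half turn about z gives the same grasp; the last joint's range is limited). The gripper opens to 85 mm and grips with 20 to 120 N. Pads are 22 mm wide; open, the fingers measure 114 mm over their backs; the gripper's body (76 mm by 85 mm) begins 54 mm behind the grasp point. The pads swing forward as they close: fully open they stand 13 mm farther back than shut.
Start: joints at [1.326, 0.332, -0.065, 1.46, 0.022, 1.35, -0.088], TCP at [0.138, -0.61, 0.207] pointing down, gripper open.
Joint ranges: [-2.6, 2.6], [-0.5, 2.12], [-1.47, 1.34], [0.16, 2.42], [-1.27, 4.41], [0.06, 2.06], [-2.6, 2.6]. Speed limits (rad/s): [2.22, 2.22, 2.79, 2.79, 3.14, 3.14, 3.14].

INTERFACE

Orientations are given as a unit quaternion [x, y, z, w].
In Python, from workcell import manip, vision, order gives the robot as it stands. The module is installed in compiled form; this text tells all that it offers.
- The arm moves only by the tool move_arm, never from a script. Its argument "motion" is a list of rows, each a list of 3 entries, a list of its own where there are three numbers: the shift along the tool's x, y, z scaled (see below), then the turn, a rotation vector about the tool's x, y, z scaled (see below), then the opening, from -1 (shut) to 1 (fully open). In form: [[[dx, dy, dz], [wx, wy, wz], hand], ...]. A call has 1 to 12 rows; each row shifts and turns the commanded pose from where the row before left it, along the tool's axes as they then stand; what a row does not reach is not made up. The controller multiplies each number of a shift by 0.75 m and each number of a turn by pi/4 rad. A row lasts 1/10 s, in which the tool goes at most 50 mm and 8.59 degrees, less where a joint would pass 70% of its speed; a pose out of reach is approached as far as the arm can. A call with a number of a shift or a turn outside -1 to 1 is refused whole. A call with a gripper value outside its range is refused whole. The fingers move at their own pace and stop on an object; "newtons" is the grip in N (left out, the last holds). Time passes only in rows, so rows that do not move let the fingers close. It gives the time, the measured TCP pose, the force, the opening and the grip force at its end, in the units of the state.
- manip.get_obs(): the state, without advancing time (a new reading comes with each control period).
- vision.camera(name): name is "scene" or "top"; returns a dict with "pixels" (384x512x3 uint8, red, green, blue), "fx", "fy", "cx", "cy" (pixels), "k1" (the pictures are not rectified: a ray, as slopes to the right and down, at radius r is drawn at 1 + k1 r^2 times it, then the intrinsics apply), "R" (3x3) and "t" (3): a world point X has camera coordinates R X + t. Camera axes: x right, y down, z forward; pixel columns grow to the right and rows downward; lengths in m; the calibration is good to about 2 mm. A picture is of the moment at which its call begins. There is no depth.
- order.hand_in(): hands the job in; it is judged then, once.
The state is a dict: "clock": time; "joint_pos": joint angles; "joint_velocities": joint speeds; "tau": joint torques, N m; "position": TCP position; "ee_rot": TCP orientation; "ft_force": force on the tool from outside, world axes, zero at the start; "torque": the same for the moment, N m; "grip_width": opening from 0.0 (shut) to 1.0 (fully open); "grasp_force": force on a finger pad.
Only numpy, scipy, OpenCV 4.12 (cv2) and the standard library are available. Lean on these libraries where they do the work, as an engineer would, in place of code of your own. Each camera call takes 0.05 s, during which the arm holds its last target. There are 200 camera calls.

## Working session

There is one attempt and no reset: what is moved stays moved. The work goes in short steps, Python scripts to look and compute and a tool call to move; the robot and the scene stay as the last step left them, time stands still between calls to the robot, and variables do not carry over. Pictures are saved under pics/ and viewed, at most 14 in all, crops included, and the job is handed in when it is done.

Besides the shell and the picture viewer there is one more tool, called as name(argument=value, ...), one argument or row to a line, values as JSON. move_arm: Moves the arm, as the interface text tells. Its arguments: {"type":"object","properties":{"motion":{"type":"array"},"newtons":{"type":"number"}},"required":["motion"]}

```bash
mkdir -p pics; python3 - <<'E'
from workcell import manip, vision
import cv2,pickle
o=manip.get_obs();print(o)
for n in("scene","top"):
    c=vision.camera(n);pickle.dump(c,open(n+".pkl","wb"));cv2.imwrite(f"pics/{n}0.png",c["pixels"][:,:,::-1])
    print(n,c["fx"],c["fy"],c["cx"],c["cy"],c["k1"],c["R"],c["t"])
E
```

```text
{'clock': 0.0, 'joint_pos': array([ 1.32643472,  0.3329136 , -0.0647277 ,  1.46094814,  0.02160825,
        1.34992736, -0.08851151]), 'joint_velocities': array([-4.41021298e-04,  2.26371078e-03,  8.82675748e-04,  9.22347837e-04,
       -6.96794911e-04,  8.67249004e-05,  5.06650923e-04]), 'tau': array([-1.82013014e-04, -6.25438499e+01,  4.93068842e-02, -3.91597223e+01,
        1.61198562e-02,  1.00961429e-02, -1.09309767e-05]), 'position': array([ 0.13737932, -0.609277  ,  0.20578673]), 'ee_rot': array([ 9.93856658e-01,  1.10672400e-01, -1.17318985e-04, -7.40940613e-04]), 'ft_force': array([0.23927966, 0.53576242, 0.61990209]), 'torque': array([ 0.00483474, -0.02654632,  0.02410247]), 'grasp_force': 0.0, 'grip_width': 1.00392175190471}
scene 485.20705022117534 485.20705022117534 259.7803485534281 191.96200537832095 -0.1473839730413256 [[-0.48767533 -0.87302174 -0.00241077]
 [-0.64897322  0.36436475 -0.66788628]
 [ 0.58395765 -0.32414714 -0.74425943]] [0.19445622 0.39627922 1.47999872]
top 365.0288321493023 365.0288321493023 252.95223625699504 194.44491844246403 0.03435235059749375 [[-1.84019276e-02 -9.99830618e-01  3.22763840e-04]
 [-9.93717333e-01  1.82537666e-02 -1.10420391e-01]
 [ 1.10395797e-01 -2.35268407e-03 -9.93884919e-01]] [-0.05878669  0.56035808  1.04103786]
```

View pics/scene0.png

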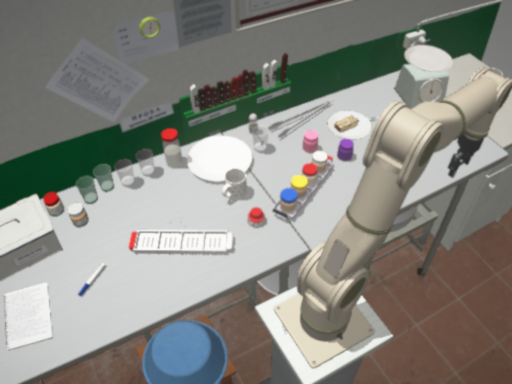

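View pics/top0.png

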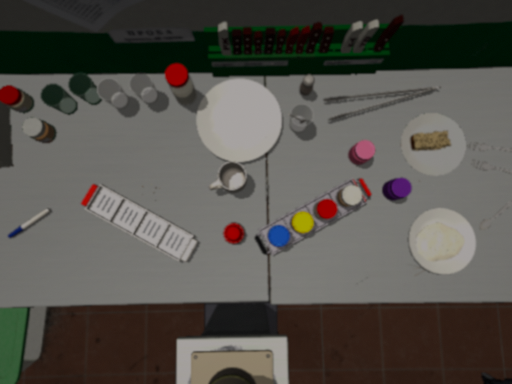

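Carrier (top view): red end at (365,187). From there the jars run white (350,195), red (327,209), yellow (302,222) and blue (278,236). The rack's red end is at (91,194) and its white end at (190,250).
Possible confusions:
- For white: pink jar (363,152), purple jar (398,188) and the pale-lid jar (36,128).
- For red: timer (234,233), red-lid jar (12,97) and shaker (178,75).

Only the four in the steel tray fit the description. Next I measure them and check a crop.

```bash
cat > h.py <<'E'
import numpy as np,cv2,pickle
from scipy.spatial.transform import Rotation as Ro
def ray(c,uv,z):
    K=np.array([[c["fx"],0,c["cx"]],[0,c["fy"],c["cy"]],[0,0,1]])
    s=cv2.undistortPoints(np.float64(uv).reshape(-1,1,2),K,np.array([c["k1"],0,0,0.]))[:,0]
    R=np.array(c["R"]);o=-R.T@c["t"]
    d=np.c_[s,np.ones(len(s))]@R
    return o+d*((z-o[2])/d[:,2])[:,None]
def pix(c,X):
    K=np.array([[c["fx"],0,c["cx"]],[0,c["fy"],c["cy"]],[0,0,1]])
    return cv2.projectPoints(np.float64(X),cv2.Rodrigues(np.array(c["R"]))[0],np.float64(c["t"]),K,np.array([c["k1"],0,0,0.]))[0][:,0]
def blobs(c,lo,hi,box,amin=40):
    hsv=cv2.cvtColor(c["pixels"],cv2.COLOR_RGB2HSV)
    x0,y0,x1,y1=box;m=np.zeros(hsv.shape[:2],np.uint8)
    m[y0:y1,x0:x1]=cv2.inRange(hsv,np.array(lo),np.array(hi))[y0:y1,x0:x1]
    cs,_=cv2.findContours(m,cv2.RETR_EXTERNAL,cv2.CHAIN_APPROX_NONE)
    return [k for k in cs if cv2.contourArea(k)>amin]
E
python3 - <<'E'
from h import *
c=pickle.load(open("top.pkl","rb"));s=pickle.load(open("scene.pkl","rb"))
print("cam",-np.array(c["R"]).T@c["t"])
T={"white":([0,0,135],[179,60,255],(335,180,367,210)),"red":([0,150,80],[10,255,255],(310,195,342,222)),"yellow":([20,120,80],[35,255,255],(285,205,320,240)),"blue":([100,120,60],[125,255,255],(262,220,295,255))}
for n,a in T.items():
    for k in blobs(c,*a):
        (u,v),r=cv2.minEnclosingCircle(k); M=cv2.moments(k)
        P=ray(c,[[u,v],[u+r,v],[M["m10"]/M["m00"],M["m01"]/M["m00"]]],.085)
        print(n,u,v,r,cv2.contourArea(k),P[0].round(4),"diam",2*np.linalg.norm(P[1]-P[0]).round(4),P[2].round(4))
for k in blobs(c,[0,120,60],[10,255,255],(75,180,110,215))+blobs(c,[0,120,60],[10,255,255],(352,175,375,203),10):
    b=cv2.boxPoints(cv2.minAreaRect(k));print("redgrip",b.round(1).tolist(),ray(c,b,.02).round(3).tolist())
for k in blobs(c,[0,0,115],[179,70,255],(75,180,205,268),400):
    b=cv2.boxPoints(cv2.minAreaRect(k));print("rack",b.round(1).tolist(),ray(c,b,.024).round(4).tolist())
p=c["pixels"][:,:,::-1]
a=cv2.resize(p[165:265,250:410],None,fx=5,fy=5,interpolation=cv2.INTER_CUBIC)
cv2.imwrite("pics/crop_c.png",a)
a=cv2.resize(p[175:275,72:212],None,fx=5.7,fy=5.7,interpolation=cv2.INTER_CUBIC)
cv2.imwrite("pics/crop_r.png",a)
E
```

```text
cam [ 0.44082955 -0.06655614  1.09656576]
white 351.51605224609375 194.2326202392578 9.879556655883789 266.0 [ 0.5487 -0.3431  0.085 ] diam 0.0546 [ 0.5486 -0.3441  0.085 ]
red 326.25 208.5 10.359274864196777 300.0 [ 0.5103 -0.2714  0.085 ] diam 0.0572 [ 0.5098 -0.2716  0.085 ]
yellow 302.2175598144531 222.20228576660156 11.431791305541992 373.0 [ 0.4735 -0.2036  0.085 ] diam 0.063 [ 0.474  -0.2039  0.085 ]
blue 278.3754577636719 235.6636962890625 10.953463554382324 340.0 [ 0.4378 -0.1368  0.085 ] diam 0.0602 [ 0.4381 -0.1373  0.085 ]
redgrip [[79.9000015258789, 203.10000610351562], [92.19999694824219, 182.6999969482422], [97.5, 185.89999389648438], [85.19999694824219, 206.3000030517578]] [[0.544, 0.439, 0.02], [0.604, 0.406, 0.02], [0.594, 0.39, 0.02], [0.534, 0.424, 0.02]]
redgrip [[357.79998779296875, 179.6999969482422], [361.79998779296875, 177.39999389648438], [371.6000061035156, 194.5], [367.6000061035156, 196.8000030517578]] [[0.599, -0.382, 0.02], [0.605, -0.394, 0.02], [0.554, -0.42, 0.02], [0.547, -0.408, 0.02]]
rack [[75.0, 180.0], [204.0, 180.0], [204.0, 267.0], [75.0, 267.0]] [[0.6124, 0.4541, 0.024], [0.6058, 0.0753, 0.024], [0.3519, 0.0761, 0.024], [0.3602, 0.4447, 0.024]]
```

View pics/crop_c.png

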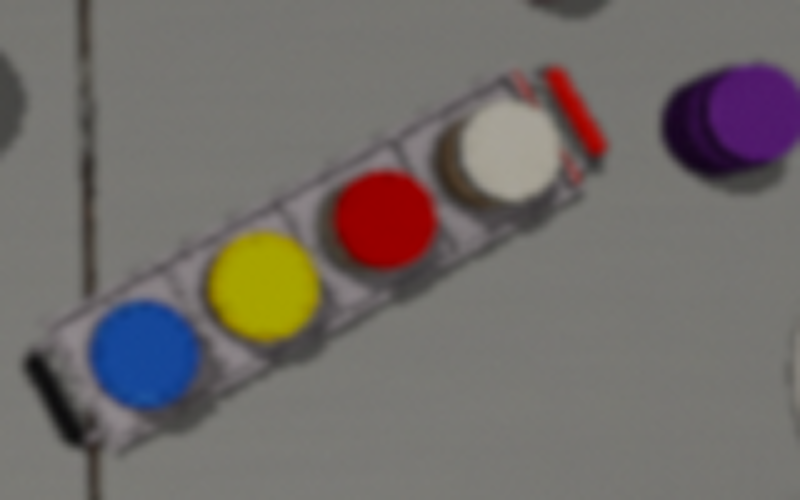

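View pics/crop_r.png

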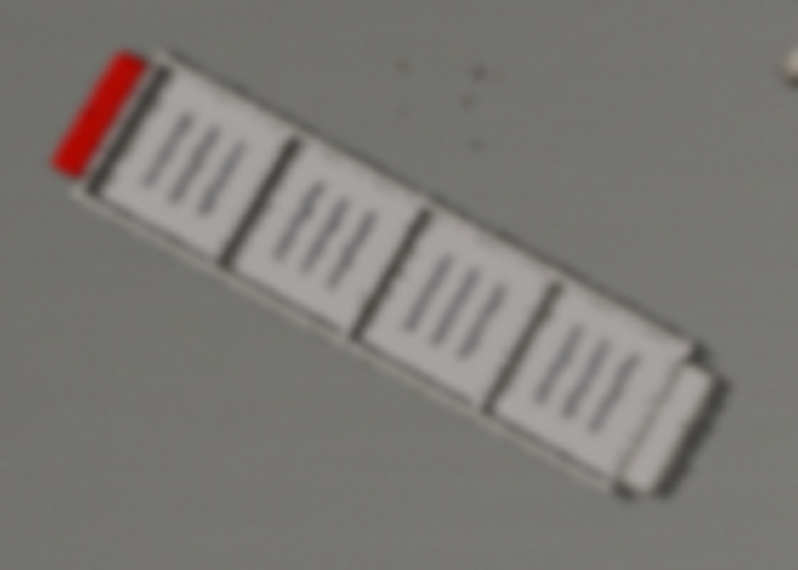

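The crop confirms the order from the red plate: white, red, yellow, blue. The pink and purple jars stand outside the tray. The rack is empty, with its red grip at upper left. Next I refine the rack's pose in both views and the carrier line.

```bash
python3 - <<'E'
from h import *
def rack(c,box,name,red):
    x0,y0,x1,y1=box
    g=cv2.cvtColor(c["pixels"],cv2.COLOR_RGB2LAB); 
    V=g[y0:y1,x0:x1,0]; bg=np.median(V); hsv=cv2.cvtColor(c["pixels"],cv2.COLOR_RGB2HSV)[y0:y1,x0:x1]
    m=((V>bg+14)|((hsv[...,1]>120)&((hsv[...,0]<12)|(hsv[...,0]>170)))).astype(np.uint8)*255
    m=cv2.morphologyEx(m,cv2.MORPH_CLOSE,np.ones((5,5)))
    k=max(cv2.findContours(m,cv2.RETR_EXTERNAL,cv2.CHAIN_APPROX_NONE)[0],key=cv2.contourArea)[:,0]+[x0,y0]
    P=ray(c,k,.022)[:,:2].astype(np.float32)
    r=cv2.minAreaRect(P);print(name,bg,"centre",np.round(r[0],4),"size",np.round(r[1],4),r[2])
    p=cv2.fitLine(P,cv2.DIST_L2,0,.01,.01).ravel();print("dir",p[:2], np.degrees(np.arctan2(p[1],p[0])))
c=pickle.load(open("top.pkl","rb"));s=pickle.load(open("scene.pkl","rb"))
rack(c,(72,175,212,272),"top",0); rack(s,(122,222,242,262),"scene",0)
# white lid again, and lids in scene view
T={"white":([0,0,150],[179,45,255],(308,145,332,175)),"red":([0,150,80],[10,255,255],(298,160,322,182)),"yellow":([20,120,80],[35,255,255],(285,170,312,200)),"blue":([100,120,60],[125,255,255],(275,185,302,212))}
for n,a in T.items():
    for k in blobs(s,*a):
        x,y,w,h=cv2.boundingRect(k);P=ray(s,[[x+w/2-.5,y+h/2-.5]],.079);print(n,x,y,w,h,P.round(4))
for n,a in (("timer",([0,150,80],[10,255,255],(218,220,250,248))),):
    for k in blobs(c,*a): print(n,ray(c,[cv2.minEnclosingCircle(k)[0]],.04))
print("mug",ray(c,[[233,178]],.091))
# predicted wells
print(ray(c,[[86,192.9],[192.2,251]],.026))
E
```

```text
top 125.0 centre [0.4855 0.2684] size [0.3537 0.0844] 60.533267974853516
dir [0.49430764 0.869287  ] 60.375893
scene 218.0 centre [0.4856 0.2654] size [0.3515 0.0815] 61.12030029296875
dir [0.49924925 0.8664584 ] 60.049652
white 308 145 24 24 [[ 0.5454 -0.3439  0.079 ]]
red 303 164 14 11 [[ 0.5077 -0.2735  0.079 ]]
yellow 291 176 17 14 [[ 0.4686 -0.2024  0.079 ]]
blue 281 189 16 13 [[ 0.4355 -0.1375  0.079 ]]
timer [[ 0.44763455 -0.01056769  0.04      ]]
mug [[ 0.5996184  -0.01422455  0.091     ]]
[[0.57328532 0.42008765 0.026     ]
 [0.39822494 0.10983512 0.026     ]]
```

```bash
cat >> h.py <<'E'
WELL={1:(.5434,.3687),2:(.5049,.3009),3:(.4663,.2331),4:(.4278,.1653)}
def plan(target,yaw,hand,n=None,cmd=None):
    """rows from the present pose to TCP target, tool down with its x axis at yaw (deg)"""
    from workcell import manip
    o=manip.get_obs();p=np.array(o["position"]);R=Ro.from_quat(o["ee_rot"])
    G=Ro.from_matrix(np.c_[[np.cos(np.radians(yaw)),np.sin(np.radians(yaw)),0],[np.sin(np.radians(yaw)),-np.cos(np.radians(yaw)),0],[0,0,-1]])
    rv=(R.inv()*G).as_rotvec();d=np.array(target)-p
    n=n or int(np.ceil(max(np.linalg.norm(d)/.045,np.linalg.norm(rv)/np.radians(8),1)))
    print("pos",p.round(4),"d",d.round(4),"turn deg",np.degrees(rv).round(2),"n",n)
    for i in range(n):
        s=(R*Ro.from_rotvec(rv*i/n)).inv().apply(d/n)/.75
        print([s.round(4).tolist(),(rv/n/(np.pi/4)).round(4).tolist(),hand])
E
python3 -c "
from h import *
plan((.547,-.344,.18),118.2,1)"
```

```text
pos [ 0.1374 -0.6093  0.2059] d [ 0.4096  0.2653 -0.0259] turn deg [-5.0000e-02 -6.0000e-02 -1.0549e+02] n 14
[[0.0436, -0.0161, 0.0025], [-0.0001, -0.0001, -0.1674], 1]
[[0.0453, -0.0102, 0.0025], [-0.0001, -0.0001, -0.1674], 1]
[[0.0463, -0.0042, 0.0025], [-0.0001, -0.0001, -0.1674], 1]
[[0.0464, 0.0019, 0.0025], [-0.0001, -0.0001, -0.1674], 1]
[[0.0458, 0.008, 0.0025], [-0.0001, -0.0001, -0.1674], 1]
[[0.0443, 0.0139, 0.0025], [-0.0001, -0.0001, -0.1674], 1]
[[0.0421, 0.0196, 0.0025], [-0.0001, -0.0001, -0.1674], 1]
[[0.0392, 0.025, 0.0025], [-0.0001, -0.0001, -0.1674], 1]
[[0.0356, 0.0299, 0.0025], [-0.0001, -0.0001, -0.1674], 1]
[[0.0313, 0.0343, 0.0025], [-0.0001, -0.0001, -0.1674], 1]
[[0.0266, 0.0381, 0.0025], [-0.0001, -0.0001, -0.1674], 1]
[[0.0213, 0.0413, 0.0025], [-0.0001, -0.0001, -0.1674], 1]
[[0.0157, 0.0437, 0.0025], [-0.0001, -0.0001, -0.1674], 1]
[[0.0099, 0.0454, 0.0025], [-0.0001, -0.0001, -0.1674], 1]
```

move_arm(
  motion=[
    [[0.044,-0.016,0],[0,0,-0.167],1],
    [[0.045,-0.01,0],[0,0,-0.167],1],
    [[0.046,-0.004,0],[0,0,-0.167],1],
    [[0.046,0.002,0],[0,0,-0.167],1],
    [[0.046,0.008,0],[0,0,-0.167],1],
    [[0.044,0.014,0],[0,0,-0.167],1],
    [[0.042,0.02,0],[0,0,-0.167],1],
    [[0.039,0.025,0],[0,0,-0.167],1],
    [[0.036,0.03,0],[0,0,-0.167],1],
    [[0.031,0.034,0],[0,0,-0.167],1],
    [[0.027,0.038,0],[0,0,-0.167],1],
    [[0.021,0.041,0],[0,0,-0.167],1],
  ],
)

```text
clock: 1.3
position: [0.4894, -0.383, 0.2063]
ee_rot: [0.621, 0.784, -0.0, -0.0]
ft_force: [-0.2, -1.1, 0.3]
grip_width: 1.003
grasp_force: 0.0
```

```bash
python3 -c "
from h import *
plan((.547,-.344,.18),118.2,1)"
```

```text
pos [ 0.4894 -0.383   0.2063] d [ 0.0576  0.039  -0.0263] turn deg [ -0.02  -0.02 -15.01] n 2
[[0.0165, 0.0433, 0.0175], [-0.0002, -0.0003, -0.1667], 1]
[[0.0107, 0.0451, 0.0175], [-0.0002, -0.0003, -0.1667], 1]
```

move_arm(
  motion=[
    [[0.016,0.043,0.018],[0,0,-0.167],1],
    [[0.011,0.045,0.018],[0,0,-0.167],1],
    [[0,0,0],[0,0,0],1],
    [[0,0,0],[0,0,0],1],
  ],
)

```text
clock: 1.7
position: [0.5461, -0.3448, 0.1787]
ee_rot: [0.515, 0.857, 0.0, -0.001]
ft_force: [-0.3, -1.0, 0.4]
grip_width: 0.996
grasp_force: 0.0
```

```bash
python3 -c "
from h import *
plan((.547,-.344,.031),118.2,1,6)"
```

```text
pos [ 0.5461 -0.3448  0.1787] d [ 0.0009  0.0008 -0.1477] turn deg [-0.03 -0.09 -0.23] n 6
[[0.0, 0.0003, 0.0328], [-0.0001, -0.0003, -0.0009], 1]
[[0.0, 0.0003, 0.0328], [-0.0001, -0.0003, -0.0009], 1]
[[0.0, 0.0003, 0.0328], [-0.0001, -0.0003, -0.0009], 1]
[[0.0, 0.0003, 0.0328], [-0.0001, -0.0003, -0.0009], 1]
[[0.0, 0.0003, 0.0328], [-0.0001, -0.0003, -0.0009], 1]
[[0.0001, 0.0003, 0.0328], [-0.0001, -0.0003, -0.0009], 1]
```

move_arm(
  motion=[
    [[0,0.001,0.033],[0,0,0],1],
    [[0,0.001,0.033],[0,0,0],1],
    [[0,0,0.033],[0,0,0],1],
    [[0,0,0.033],[0,0,0],1],
    [[0,0,0.033],[0,0,0],1],
    [[0,0,0.032],[0,0,0],1],
    [[0,0,0],[0,0,0],1],
    [[0,0,0],[0,0,0],1],
  ],
)

```text
clock: 2.5
position: [0.5468, -0.346, 0.0326]
ee_rot: [0.516, 0.856, -0.0, 0.0]
ft_force: [0.1, 0.7, 1.5]
grip_width: 1.001
grasp_force: 0.0
```

```bash
python3 - <<'E'
from workcell import vision
import cv2
o=[]
for n,b in (("scene",(240,110,380,230)),("top",(270,130,410,250))):
    p=vision.camera(n)["pixels"][b[1]:b[3],b[0]:b[2],::-1];o.append(cv2.resize(p,(400,343)))
cv2.imwrite("pics/g1.png",cv2.hconcat(o))
E
```

```text
(no output)
```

View pics/g1.png

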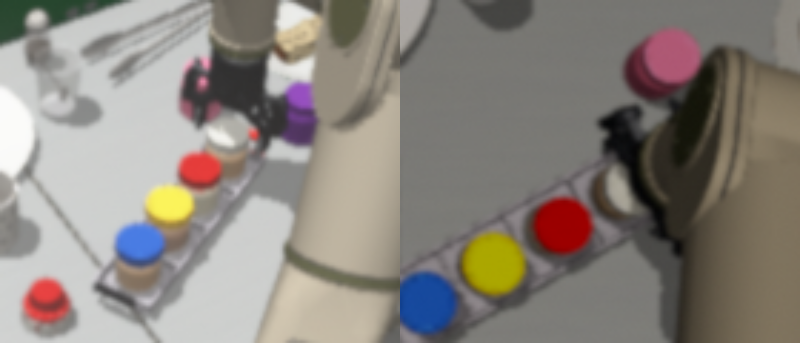

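The open fingers straddle the white jar (left panel 228,135) across the row, clear of the red-lidded neighbour (200,170) and of the pink and purple jars. Closing.

move_arm(
  motion=[
    [[0,0,0],[0,0,0],-1],
    [[0,0,0],[0,0,0],-1],
    [[0,0,0],[0,0,0],-1],
    [[0,0,0],[0,0,0],-1],
    [[0,0,0],[0,0,0],-1],
    [[0,0,0],[0,0,0],-1],
    [[0,0,0],[0,0,0],-1],
    [[0,0,0],[0,0,0],-1],
  ],
  newtons=40,
)

```text
clock: 3.4
position: [0.5482, -0.3453, 0.0334]
ee_rot: [0.516, 0.857, -0.0, 0.001]
ft_force: [-0.7, 0.1, 6.3]
grip_width: 0.645
grasp_force: 41.8
```

move_arm(
  motion=[
    [[0,0,-0.015],[0,0,0],-1],
    [[0,0,-0.03],[0,0,0],-1],
    [[0,0,-0.04],[0,0,0],-1],
    [[0,0,-0.05],[0,0,0],-1],
    [[0,0,-0.05],[0,0,0],-1],
    [[0,0,-0.04],[0,0,0],-1],
    [[0,0,0],[0,0,0],-1],
  ],
)

```text
clock: 4.1
position: [0.5493, -0.3456, 0.2064]
ee_rot: [0.516, 0.857, -0.0, 0.004]
ft_force: [0.6, -0.7, -2.3]
grip_width: 0.65
grasp_force: 42.5
```

```bash
python3 - <<'E'
from h import *
from workcell import vision
import cv2
o=[]
for n,b in (("scene",(240,90,380,210)),("top",(270,130,410,250))):
    p=vision.camera(n)["pixels"][b[1]:b[3],b[0]:b[2],::-1];o.append(cv2.resize(p,(400,343)))
cv2.imwrite("pics/g2.png",cv2.hconcat(o))
plan((*WELL[1],.20),60.4,-1)
E
```

```text
pos [ 0.5474 -0.3449  0.2013] d [-0.004   0.7136 -0.0013] turn deg [4.000e-02 4.000e-02 5.752e+01] n 16
[[0.0527, 0.0276, 0.0001], [0.0001, 0.0001, 0.0799], -1]
[[0.0543, 0.0242, 0.0001], [0.0001, 0.0001, 0.0799], -1]
[[0.0557, 0.0207, 0.0001], [0.0001, 0.0001, 0.0799], -1]
[[0.0569, 0.0172, 0.0001], [0.0001, 0.0001, 0.0799], -1]
[[0.0579, 0.0136, 0.0001], [0.0001, 0.0001, 0.0799], -1]
[[0.0586, 0.0099, 0.0001], [0.0001, 0.0001, 0.0799], -1]
[[0.0591, 0.0063, 0.0001], [0.0001, 0.0001, 0.0799], -1]
[[0.0594, 0.0025, 0.0001], [0.0001, 0.0001, 0.0799], -1]
[[0.0595, -0.0012, 0.0001], [0.0001, 0.0001, 0.0799], -1]
[[0.0593, -0.0049, 0.0001], [0.0001, 0.0001, 0.0799], -1]
[[0.0588, -0.0086, 0.0001], [0.0001, 0.0001, 0.0799], -1]
[[0.0582, -0.0123, 0.0001], [0.0001, 0.0001, 0.0799], -1]
[[0.0573, -0.0159, 0.0001], [0.0001, 0.0001, 0.0799], -1]
[[0.0562, -0.0195, 0.0001], [0.0001, 0.0001, 0.0799], -1]
[[0.0548, -0.023, 0.0001], [0.0001, 0.0001, 0.0799], -1]
[[0.0533, -0.0264, 0.0001], [0.0001, 0.0001, 0.0799], -1]
```

View pics/g2.png

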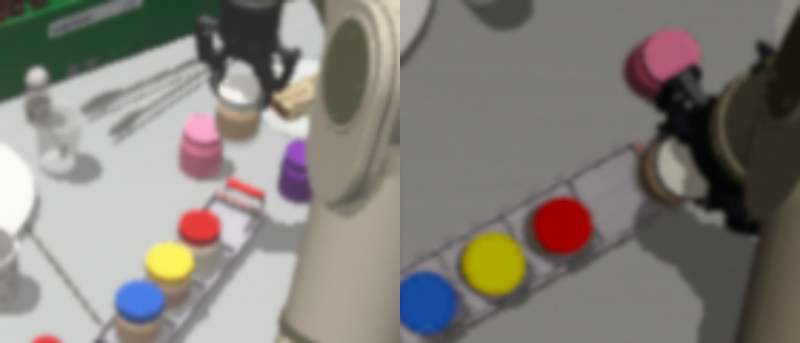

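The white jar (240,105) is held upright in the gripper and well 1 is empty. I check its centre against the tool from the visible lid.

```bash
python3 - <<'E'
from h import *
from workcell import vision,manip
s=vision.camera("scene");t=vision.camera("top")
p=np.array(manip.get_obs()["position"])
print(p)
for c,u in ((s,(322,132)),):
    print("pred TCP-axis at jar base/top px",pix(c,[[p[0],p[1],p[2]-.023],[p[0],p[1],p[2]+.034],[p[0],p[1],p[2]+.052]]))
for z in (-.023,.034): print("top",pix(t,[[p[0],p[1],p[2]+z]]))
b=s["pixels"][100:150,300:350,::-1];cv2.imwrite("pics/j1.png",cv2.resize(b,(600,600),interpolation=cv2.INTER_CUBIC))
E
```

```text
[ 0.54656597 -0.34461777  0.19928031]
pred TCP-axis at jar base/top px [[321.76634709 137.20065753]
 [323.17606224 125.3457931 ]
 [323.63245896 121.48906313]]
top [[361.87631553 191.07594141]]
top [[369.02224383 188.20626113]]
```

View pics/j1.png

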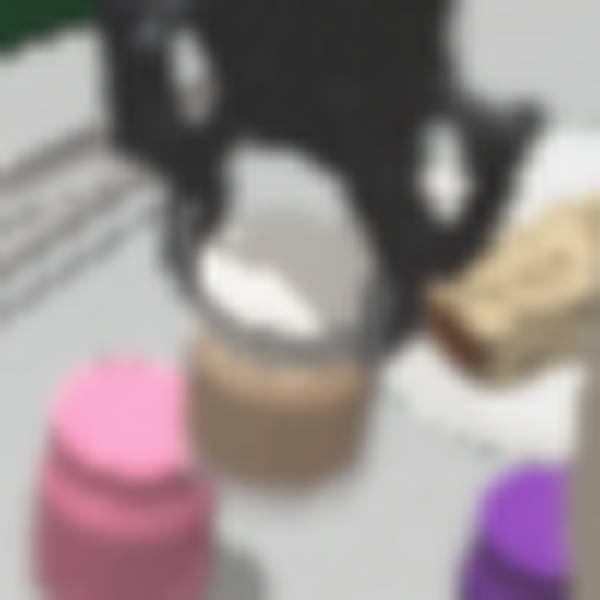

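move_arm(
  motion=[
    [[0.027,0.014,0],[0,0,0.04],-1],
    [[0.053,0.026,0],[0,0,0.08],-1],
    [[0.055,0.023,0],[0,0,0.08],-1],
    [[0.056,0.019,0],[0,0,0.08],-1],
    [[0.057,0.015,0],[0,0,0.08],-1],
    [[0.058,0.012,0],[0,0,0.08],-1],
    [[0.059,0.008,0],[0,0,0.08],-1],
    [[0.059,0.004,0],[0,0,0.08],-1],
    [[0.059,0.001,0],[0,0,0.08],-1],
    [[0.059,-0.003,0],[0,0,0.08],-1],
    [[0.059,-0.007,0],[0,0,0.08],-1],
    [[0.059,-0.01,0],[0,0,0.08],-1],
  ],
)

```text
clock: 5.5
position: [0.5446, 0.1681, 0.1993]
ee_rot: [0.786, 0.618, -0.001, -0.0]
ft_force: [1.0, -0.5, -1.9]
grip_width: 0.65
grasp_force: 42.5
```

```bash
python3 - <<'E'
from h import *
plan((.545,.371,.19),60.4,-1)
E
```

```text
pos [0.5446 0.1681 0.1993] d [ 0.0004  0.2029 -0.0093] turn deg [-0.09  0.08 15.95] n 5
[[0.0526, -0.0127, 0.0024], [-0.0004, 0.0004, 0.0709], -1]
[[0.0518, -0.0156, 0.0025], [-0.0004, 0.0004, 0.0709], -1]
[[0.0509, -0.0184, 0.0025], [-0.0004, 0.0004, 0.0709], -1]
[[0.0498, -0.0212, 0.0025], [-0.0004, 0.0004, 0.0709], -1]
[[0.0485, -0.024, 0.0025], [-0.0004, 0.0004, 0.0709], -1]
```

move_arm(
  motion=[
    [[0.053,-0.013,0],[0,0,0.071],-1],
    [[0.052,-0.016,0],[0,0,0.071],-1],
    [[0.051,-0.018,0],[0,0,0.071],-1],
    [[0.05,-0.021,0],[0,0,0.071],-1],
    [[0.048,-0.024,0],[0,0,0.071],-1],
    [[0,0,0.04],[0,0,0],-1],
    [[0,0,0.06],[0,0,0],-1],
    [[0,0,0.05],[0,0,0],-1],
    [[0,0,0.03],[0,0,0],-1],
    [[0,0,0],[0,0,0],-1],
    [[0,0,0],[0,0,0],-1],
  ],
)

```text
clock: 6.6
position: [0.545, 0.37, 0.0654]
ee_rot: [0.864, 0.504, -0.001, -0.0]
ft_force: [0.2, 0.9, -0.6]
grip_width: 0.644
grasp_force: 42.5
```

```bash
python3 - <<'E'
from h import *
from workcell import vision,manip
s=vision.camera("scene");t=vision.camera("top")
p=np.array(manip.get_obs()["position"])
for n,c in (("scene",s),("top",t)): print(n,"base,top px",pix(c,[[p[0],p[1],p[2]-.0234],[p[0],p[1],p[2]+.0516]]).round(1).tolist())
o=[]
for c,b in ((s,(110,190,190,270)),(t,(70,170,150,250))): o.append(cv2.resize(c["pixels"][b[1]:b[3],b[0]:b[2],::-1],(400,400),interpolation=cv2.INTER_CUBIC))
cv2.imwrite("pics/p1.png",cv2.hconcat(o))
plan((.545,.371,.0335),60.4,-1)
E
```

```text
scene base,top px [[144.3, 235.1], [140.2, 221.5]]
top base,top px [[100.2, 201.3], [88.5, 198.7]]
pos [0.546  0.3708 0.0672] d [-0.001   0.0002 -0.0337] turn deg [ 0.05 -0.11  0.14] n 1
[[-0.0004, -0.0013, 0.045], [0.001, -0.0025, 0.0032], -1]
```

View pics/p1.png

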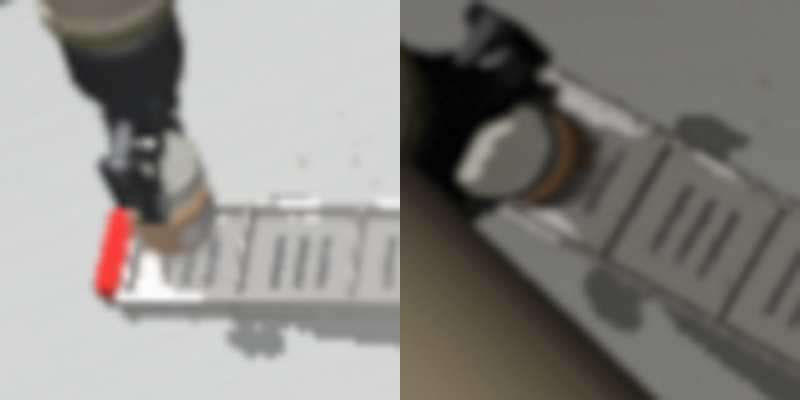

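The jar is held upright over well 1 next to the red grip. In the scene view its base centre is about 0.9 px from the tool axis, roughly 3.5 mm toward the white end, and my offset already allows for that. Lowering.

move_arm(
  motion=[
    [[0,-0.001,0.015],[0,0,0],-1],
    [[0,0,0.015],[0,0,0],-1],
    [[0,0,0.01],[0,0,0],-1],
    [[0,0,0.004],[0,0,0],-1],
    [[0,0,0],[0,0,0],-1],
    [[0,0,0],[0,0,0],-1],
  ],
)

```text
clock: 7.3
position: [0.5448, 0.3709, 0.0334]
ee_rot: [0.864, 0.504, 0.0, 0.0]
ft_force: [-2.8, -1.1, 7.6]
grip_width: 0.649
grasp_force: 44.5
```

move_arm(
  motion=[
    [[0,0,0],[0,0,0],0.4],
    [[0,0,0],[0,0,0],1],
    [[0,0,0],[0,0,0],1],
    [[0,0,0],[0,0,0],1],
    [[0,0,0],[0,0,0],1],
    [[0,0,-0.02],[0,0,0],1],
    [[0,0,-0.04],[0,0,0],1],
    [[0,0,-0.06],[0,0,0],1],
    [[0,0,-0.06],[0,0,0],1],
    [[0,0,-0.02],[0,0,0],1],
  ],
)

```text
clock: 8.3
position: [0.5459, 0.3722, 0.1893]
ee_rot: [0.864, 0.504, 0.004, -0.0]
ft_force: [0.2, 0.8, 1.1]
grip_width: 0.997
grasp_force: 0.0
```

```bash
cat >> h.py <<'E'
JAR={"red":(.5098,-.2722),"yellow":(.4728,-.2034),"blue":(.4373,-.1372)}
def placed(name):
    from workcell import vision
    s=vision.camera("scene")
    cv2.imwrite(f"pics/{name}.png",cv2.resize(s["pixels"][130:270,110:350,::-1],None,fx=3,fy=3,interpolation=cv2.INTER_CUBIC))
E
python3 - <<'E'
from h import *
placed("d1")
plan((*JAR["red"],.17),118.2,1)
E
```

```text
pos [0.5461 0.3723 0.1897] d [-0.0363 -0.6445 -0.0197] turn deg [  0.4   -0.29 -57.65] n 15
[[-0.0515, 0.0253, 0.0015], [0.0006, -0.0004, -0.0854], 1]
[[-0.0531, 0.0218, 0.0015], [0.0006, -0.0004, -0.0854], 1]
[[-0.0544, 0.0182, 0.0015], [0.0006, -0.0004, -0.0854], 1]
[[-0.0555, 0.0145, 0.0015], [0.0006, -0.0004, -0.0854], 1]
[[-0.0564, 0.0108, 0.0015], [0.0006, -0.0004, -0.0854], 1]
[[-0.057, 0.007, 0.0015], [0.0006, -0.0004, -0.0854], 1]
[[-0.0573, 0.0032, 0.0015], [0.0006, -0.0004, -0.0854], 1]
[[-0.0574, -0.0007, 0.0015], [0.0006, -0.0004, -0.0854], 1]
[[-0.0572, -0.0045, 0.0016], [0.0006, -0.0004, -0.0854], 1]
[[-0.0568, -0.0084, 0.0016], [0.0006, -0.0004, -0.0854], 1]
[[-0.0561, -0.0121, 0.0016], [0.0006, -0.0004, -0.0854], 1]
[[-0.0551, -0.0159, 0.0016], [0.0006, -0.0004, -0.0854], 1]
[[-0.054, -0.0195, 0.0017], [0.0006, -0.0004, -0.0854], 1]
[[-0.0525, -0.0231, 0.0017], [0.0006, -0.0004, -0.0854], 1]
[[-0.0509, -0.0266, 0.0017], [0.0006, -0.0004, -0.0854], 1]
```

View pics/d1.png

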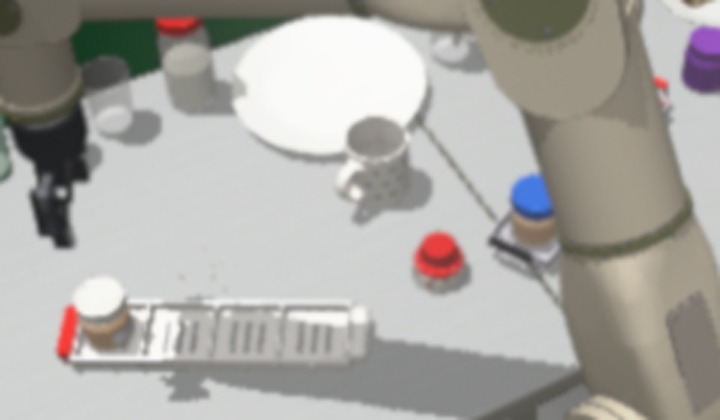

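The white jar stands upright in rack well 1 (100,315), and the mug and timer are undisturbed. On to the red jar.

move_arm(
  motion=[
    [[-0.052,0.025,0],[0,0,-0.085],1],
    [[-0.053,0.022,0],[0,0,-0.085],1],
    [[-0.054,0.018,0],[0,0,-0.085],1],
    [[-0.056,0.014,0],[0,0,-0.085],1],
    [[-0.056,0.011,0],[0,0,-0.085],1],
    [[-0.057,0.007,0],[0,0,-0.085],1],
    [[-0.057,0.003,0],[0,0,-0.085],1],
    [[-0.057,-0.001,0],[0,0,-0.085],1],
    [[-0.057,-0.005,0],[0,0,-0.085],1],
    [[-0.057,-0.008,0],[0,0,-0.085],1],
    [[-0.056,-0.012,0],[0,0,-0.085],1],
    [[-0.055,-0.016,0],[0,0,-0.085],1],
  ],
)

```text
clock: 9.55
position: [0.513, -0.146, 0.1829]
ee_rot: [0.598, 0.802, -0.0, 0.0]
ft_force: [0.3, -0.4, -0.6]
grip_width: 0.997
grasp_force: 0.0
```

```bash
python3 - <<'E'
from h import *
plan((*JAR["red"],.18),118.2,1)
E
```

```text
pos [ 0.513  -0.146   0.1829] d [-0.0032 -0.1262 -0.0029] turn deg [  0.     0.03 -11.59] n 3
[[-0.0533, -0.0174, 0.0013], [0.0, 0.0002, -0.0859], 1]
[[-0.052, -0.021, 0.0013], [0.0, 0.0002, -0.0859], 1]
[[-0.0505, -0.0244, 0.0013], [0.0, 0.0002, -0.0859], 1]
```

move_arm(
  motion=[
    [[-0.053,-0.017,0],[0,0,-0.086],1],
    [[-0.052,-0.021,0],[0,0,-0.086],1],
    [[-0.051,-0.024,0],[0,0,-0.086],1],
    [[0,0,0],[0,0,0],1],
    [[0,0,0],[0,0,0],1],
  ],
)

```text
clock: 10.05
position: [0.5102, -0.2709, 0.1824]
ee_rot: [0.516, 0.857, 0.0, -0.0]
ft_force: [-0.3, 0.5, -0.3]
grip_width: 1.001
grasp_force: 0.0
```

```bash
python3 - <<'E'
from h import *
from workcell import vision
plan((*JAR["red"],.032),118.2,1,5)
t=vision.camera("top");p=t["pixels"]
for n,a in {"yellow":([20,120,60],[35,255,255],(285,205,320,240)),"blue":([100,120,50],[125,255,255],(262,220,295,255)),"red":([0,150,60],[10,255,255],(310,195,342,222))}.items():
    for k in blobs(t,*a): u,r=cv2.minEnclosingCircle(k);print(n,np.round(u,1),round(r,1),ray(t,[u],.085).round(4))
E
```

```text
pos [ 0.5102 -0.2709  0.1824] d [-0.0004 -0.0013 -0.1504] turn deg [-0.   -0.05 -0.28] n 5
[[-0.0003, -0.0002, 0.0401], [-0.0, -0.0002, -0.0012], 1]
[[-0.0003, -0.0002, 0.0401], [-0.0, -0.0002, -0.0012], 1]
[[-0.0003, -0.0002, 0.0401], [-0.0, -0.0002, -0.0012], 1]
[[-0.0003, -0.0002, 0.0401], [-0.0, -0.0002, -0.0012], 1]
[[-0.0003, -0.0002, 0.0401], [-0.0, -0.0002, -0.0012], 1]
yellow [302.2 222.1] 11.4 [[ 0.4739 -0.2037  0.085 ]]
blue [278.4 235.7] 11.0 [[ 0.4378 -0.1368  0.085 ]]
red [326.2 208.5] 10.3 [[ 0.5103 -0.2712  0.085 ]]
```

move_arm(
  motion=[
    [[-0.001,0,0.04],[0,0,0],1],
    [[0,0,0.04],[0,0,0],1],
    [[0,0,0.04],[0,0,0],1],
    [[0,0,0.04],[0,0,0],1],
    [[0,0,0.04],[0,0,0],1],
    [[0,0,0],[0,0,0],1],
    [[0,0,0],[0,0,0],-1],
    [[0,0,0],[0,0,0],-1],
    [[0,0,0],[0,0,0],-1],
    [[0,0,0],[0,0,0],-1],
    [[0,0,0],[0,0,0],-1],
    [[0,0,0],[0,0,0],-1],
  ],
  newtons=40,
)

```text
clock: 11.3
position: [0.5123, -0.2713, 0.0352]
ee_rot: [0.515, 0.857, -0.0, 0.002]
ft_force: [-1.4, 1.5, 5.9]
grip_width: 0.646
grasp_force: 41.5
```

move_arm(
  motion=[
    [[0,0,0],[0,0,0],-1],
    [[0,0,-0.015],[0,0,0],-1],
    [[0,0,-0.03],[0,0,0],-1],
    [[0,0,-0.04],[0,0,0],-1],
    [[0,0,-0.05],[0,0,0],-1],
    [[0,0,-0.05],[0,0,0],-1],
    [[0,0,-0.04],[0,0,0],-1],
    [[0,0,0],[0,0,0],-1],
  ],
)

```text
clock: 12.1
position: [0.5132, -0.2715, 0.2076]
ee_rot: [0.515, 0.857, 0.0, 0.004]
ft_force: [0.1, -0.1, -2.5]
grip_width: 0.647
grasp_force: 43.3
```

```bash
cat >> h.py <<'E'
def lidoff(lo,hi,zg,box=60):
    """lid centre against the tool axis, px, scene view (jar top at TCP + .085 - zg)"""
    from workcell import vision,manip
    s=vision.camera("scene");p=np.array(manip.get_obs()["position"])
    q=pix(s,[[p[0],p[1],p[2]+.085-zg],[p[0],p[1],p[2]+.01-zg]]);u,v=q[0].astype(int)
    for k in blobs(s,lo,hi,(u-25,v-20,u+25,v+25),15): print("lid box",cv2.boundingRect(k),"area",cv2.contourArea(k),"axis top/base px",q.round(1).tolist())
    return s
E
python3 - <<'E'
from h import *
lidoff([0,130,60],[10,255,255],.032)
plan((*WELL[2],.20),60.4,-1)
E
```

```text
lid box (305, 129, 14, 12) area 117.0 axis top/base px [[312.0, 132.3], [310.4, 148.1]]
pos [ 0.5121 -0.2713  0.2046] d [-0.0072  0.5722 -0.0046] turn deg [ 0.26  0.16 57.66] n 13
[[0.0521, 0.027, 0.0003], [0.0004, 0.0003, 0.0986], -1]
[[0.0541, 0.0228, 0.0003], [0.0004, 0.0003, 0.0986], -1]
[[0.0557, 0.0186, 0.0003], [0.0004, 0.0003, 0.0986], -1]
[[0.0569, 0.0142, 0.0003], [0.0004, 0.0003, 0.0986], -1]
[[0.0579, 0.0098, 0.0003], [0.0004, 0.0003, 0.0986], -1]
[[0.0585, 0.0053, 0.0003], [0.0004, 0.0003, 0.0986], -1]
[[0.0587, 0.0007, 0.0004], [0.0004, 0.0003, 0.0986], -1]
[[0.0586, -0.0038, 0.0004], [0.0004, 0.0003, 0.0986], -1]
[[0.0581, -0.0083, 0.0004], [0.0004, 0.0003, 0.0986], -1]
[[0.0573, -0.0128, 0.0004], [0.0004, 0.0003, 0.0986], -1]
[[0.0561, -0.0172, 0.0004], [0.0004, 0.0003, 0.0986], -1]
[[0.0546, -0.0215, 0.0004], [0.0004, 0.0003, 0.0986], -1]
[[0.0528, -0.0256, 0.0005], [0.0004, 0.0003, 0.0986], -1]
```

move_arm(
  motion=[
    [[0.03,0.016,0],[0,0,0.05],-1],
    [[0.053,0.025,0],[0,0,0.098],-1],
    [[0.055,0.021,0],[0,0,0.098],-1],
    [[0.056,0.016,0],[0,0,0.098],-1],
    [[0.057,0.012,0],[0,0,0.098],-1],
    [[0.058,0.008,0],[0,0,0.098],-1],
    [[0.059,0.003,0],[0,0,0.098],-1],
    [[0.059,-0.002,0],[0,0,0.098],-1],
    [[0.058,-0.006,0],[0,0,0.098],-1],
    [[0.058,-0.011,0],[0,0,0.098],-1],
    [[0.057,-0.015,0],[0,0,0.098],-1],
    [[0.055,-0.019,0],[0,0,0.098],-1],
  ],
)

```text
clock: 13.35
position: [0.5032, 0.2395, 0.2005]
ee_rot: [0.833, 0.553, -0.001, 0.0]
ft_force: [0.5, -0.2, -1.9]
grip_width: 0.645
grasp_force: 43.3
```

```bash
python3 - <<'E'
from h import *
plan((*WELL[2],.20),60.4,-1)
E
```

```text
pos [0.5032 0.2395 0.2005] d [ 0.0017  0.0614 -0.0005] turn deg [-0.03  0.08  6.7 ] n 2
[[0.0381, -0.0148, 0.0003], [-0.0004, 0.0009, 0.0745], -1]
[[0.0372, -0.0171, 0.0003], [-0.0004, 0.0009, 0.0745], -1]
```

Down to z about 0.06, then I check the jar over the well.

move_arm(
  motion=[
    [[0.038,-0.015,0],[0,0,0.074],-1],
    [[0.037,-0.017,0],[0,0,0.074],-1],
    [[0,0,0],[0,0,0],-1],
    [[0,0,0.04],[0,0,0],-1],
    [[0,0,0.06],[0,0,0],-1],
    [[0,0,0.05],[0,0,0],-1],
    [[0,0,0.03],[0,0,0],-1],
    [[0,0,0],[0,0,0],-1],
    [[0,0,0],[0,0,0],-1],
  ],
)

```text
clock: 14.25
position: [0.5053, 0.2991, 0.0666]
ee_rot: [0.863, 0.505, -0.0, -0.0]
ft_force: [0.4, 0.2, -2.8]
grip_width: 0.641
grasp_force: 43.7
```

```bash
python3 - <<'E'
from h import *
lidoff([0,130,60],[10,255,255],.0325)
plan((*WELL[2],.0335),60.4,-1,4)
E
```

```text
lid box (167, 217, 7, 14) area 58.5 axis top/base px [[164.5, 221.3], [167.8, 235.0]]
pos [0.506  0.2996 0.0676] d [-0.0011  0.0013 -0.0341] turn deg [ 0.04 -0.06  0.23] n 4
[[0.0002, -0.0005, 0.0114], [0.0002, -0.0003, 0.0013], -1]
[[0.0002, -0.0005, 0.0114], [0.0002, -0.0003, 0.0013], -1]
[[0.0002, -0.0005, 0.0114], [0.0002, -0.0003, 0.0013], -1]
[[0.0002, -0.0005, 0.0114], [0.0002, -0.0003, 0.0013], -1]
```

move_arm(
  motion=[
    [[0.001,-0.002,0.015],[0,0,0],-1],
    [[0,0,0.015],[0,0,0],-1],
    [[0,0,0.01],[0,0,0],-1],
    [[0,0,0.004],[0,0,0],-1],
    [[0,0,0],[0,0,0],-1],
    [[0,0,0],[0,0,0],-1],
  ],
)

```text
clock: 14.9
position: [0.5046, 0.3013, 0.0351]
ee_rot: [0.863, 0.505, 0.0, 0.0]
ft_force: [-7.8, -4.4, 18.9]
grip_width: 0.647
grasp_force: 46.8
```

move_arm(
  motion=[
    [[0,0,-0.002],[0,0,0],-1],
    [[0,0,0],[0,0,0],0.4],
    [[0,0,0],[0,0,0],1],
    [[0,0,0],[0,0,0],1],
    [[0,0,0],[0,0,0],1],
    [[0,0,0],[0,0,0],1],
    [[0,0,-0.02],[0,0,0],1],
    [[0,0,-0.04],[0,0,0],1],
    [[0,0,-0.06],[0,0,0],1],
    [[0,0,-0.06],[0,0,0],1],
    [[0,0,-0.02],[0,0,0],1],
  ],
)

```text
clock: 16.0
position: [0.5058, 0.3025, 0.1909]
ee_rot: [0.863, 0.505, 0.004, 0.0]
ft_force: [0.9, 0.9, 1.1]
grip_width: 0.999
grasp_force: 0.0
```

```bash
python3 - <<'E'
from h import *
placed("d2")
plan((*JAR["yellow"],.185),118.2,1)
E
```

```text
pos [0.5061 0.3025 0.1912] d [-0.0333 -0.5059 -0.0062] turn deg [  0.41  -0.21 -57.55] n 12
[[-0.0508, 0.0243, 0.0005], [0.0008, -0.0004, -0.1066], 1]
[[-0.0527, 0.02, 0.0005], [0.0008, -0.0004, -0.1066], 1]
[[-0.0542, 0.0155, 0.0005], [0.0008, -0.0004, -0.1066], 1]
[[-0.0553, 0.0109, 0.0005], [0.0008, -0.0004, -0.1066], 1]
[[-0.056, 0.0063, 0.0005], [0.0008, -0.0004, -0.1066], 1]
[[-0.0563, 0.0016, 0.0005], [0.0008, -0.0004, -0.1066], 1]
[[-0.0562, -0.0031, 0.0005], [0.0008, -0.0004, -0.1066], 1]
[[-0.0558, -0.0078, 0.0006], [0.0008, -0.0004, -0.1066], 1]
[[-0.0549, -0.0125, 0.0006], [0.0008, -0.0004, -0.1066], 1]
[[-0.0537, -0.017, 0.0006], [0.0008, -0.0004, -0.1066], 1]
[[-0.0521, -0.0214, 0.0006], [0.0008, -0.0004, -0.1066], 1]
[[-0.0501, -0.0257, 0.0007], [0.0008, -0.0004, -0.1066], 1]
```

View pics/d2.png

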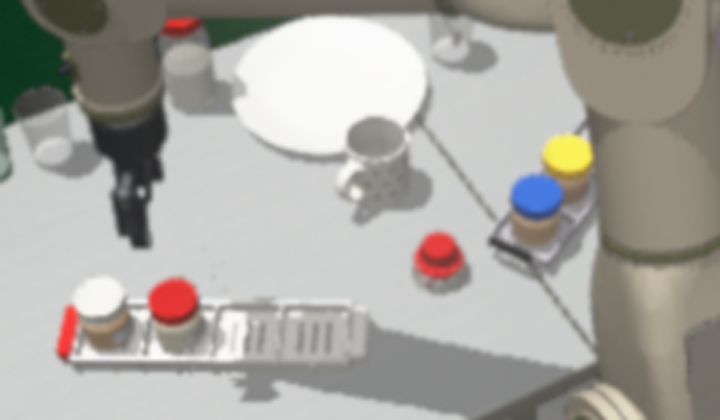

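White (100,315) and red (175,315) stand upright in wells 1 and 2. Yellow and blue are still in the carrier. On to yellow.

move_arm(
  motion=[
    [[-0.051,0.024,0],[0,0,-0.106],1],
    [[-0.053,0.02,0],[0,0,-0.106],1],
    [[-0.054,0.016,0],[0,0,-0.106],1],
    [[-0.055,0.011,0],[0,0,-0.106],1],
    [[-0.056,0.006,0],[0,0,-0.106],1],
    [[-0.056,0.002,0],[0,0,-0.106],1],
    [[-0.056,-0.003,0],[0,0,-0.106],1],
    [[-0.056,-0.008,0],[0,0,-0.106],1],
    [[-0.055,-0.012,0],[0,0,-0.106],1],
    [[-0.054,-0.017,0],[0,0,-0.106],1],
    [[-0.052,-0.021,0],[0,0,-0.106],1],
    [[-0.05,-0.026,0],[0,0,-0.106],1],
  ],
)

```text
clock: 17.25
position: [0.4699, -0.2064, 0.1849]
ee_rot: [0.514, 0.858, -0.0, 0.0]
ft_force: [-0.3, 0.3, -0.0]
grip_width: 0.999
grasp_force: 0.0
```

move_arm(
  motion=[
    [[0,0,0],[0,0,0],1],
    [[0,0,0],[0,0,0],1],
  ],
)

```text
clock: 17.45
position: [0.4701, -0.2053, 0.1846]
ee_rot: [0.517, 0.856, 0.0, -0.0]
ft_force: [0.5, 1.2, -0.5]
grip_width: 1.001
grasp_force: 0.0
```

```bash
python3 - <<'E'
from h import *
plan((*JAR["yellow"],.0315),118.2,1,1)
E
```

```text
pos [ 0.4701 -0.2053  0.1846] d [ 0.0027  0.0019 -0.1531] turn deg [-0.01 -0.05 -0.47] n 1
[[0.0004, 0.0044, 0.2041], [-0.0002, -0.0012, -0.0104], 1]
```

move_arm(
  motion=[
    [[0,0.004,0.04],[0,0,-0.01],1],
    [[0,0,0.041],[0,0,0],1],
    [[0,0,0.041],[0,0,0],1],
    [[0,0,0.041],[0,0,0],1],
    [[0,0,0.041],[0,0,0],1],
    [[0,0,0],[0,0,0],1],
    [[0,0,0],[0,0,0],-1],
    [[0,0,0],[0,0,0],-1],
    [[0,0,0],[0,0,0],-1],
    [[0,0,0],[0,0,0],-1],
    [[0,0,0],[0,0,0],-1],
    [[0,0,0],[0,0,0],-1],
  ],
  newtons=40,
)

```text
clock: 18.65
position: [0.4747, -0.2036, 0.0343]
ee_rot: [0.513, 0.859, 0.0, 0.002]
ft_force: [-1.6, 2.2, 6.6]
grip_width: 0.644
grasp_force: 40.6
```

move_arm(
  motion=[
    [[0,0,0],[0,0,0],-1],
    [[0,0,-0.015],[0,0,0],-1],
    [[0,0,-0.03],[0,0,0],-1],
    [[0,0,-0.04],[0,0,0],-1],
    [[0,0,-0.05],[0,0,0],-1],
    [[0,0,-0.05],[0,0,0],-1],
    [[0,0,-0.04],[0,0,0],-1],
    [[0,0,0],[0,0,0],-1],
  ],
)

```text
clock: 19.45
position: [0.4754, -0.2039, 0.2065]
ee_rot: [0.512, 0.859, 0.0, 0.004]
ft_force: [0.2, 0.6, -2.3]
grip_width: 0.648
grasp_force: 42.6
```

```bash
python3 - <<'E'
from h import *
lidoff([18,120,60],[35,255,255],.0335)
plan((*WELL[3],.20),60.4,-1,12)
E
```

```text
lid box (293, 140, 16, 15) area 166.0 axis top/base px [[301.4, 145.6], [300.1, 161.5]]
pos [ 0.4743 -0.2037  0.2038] d [-0.008   0.4368 -0.0038] turn deg [ 0.26  0.17 57.93] n 12
[[0.0431, 0.0222, 0.0003], [0.0005, 0.0003, 0.1073], -1]
[[0.0449, 0.0185, 0.0003], [0.0005, 0.0003, 0.1073], -1]
[[0.0463, 0.0147, 0.0003], [0.0005, 0.0003, 0.1073], -1]
[[0.0473, 0.0107, 0.0003], [0.0005, 0.0003, 0.1073], -1]
[[0.0481, 0.0067, 0.0003], [0.0005, 0.0003, 0.1073], -1]
[[0.0485, 0.0027, 0.0003], [0.0005, 0.0003, 0.1073], -1]
[[0.0485, -0.0014, 0.0003], [0.0005, 0.0003, 0.1073], -1]
[[0.0482, -0.0055, 0.0003], [0.0005, 0.0003, 0.1073], -1]
[[0.0476, -0.0095, 0.0004], [0.0005, 0.0003, 0.1073], -1]
[[0.0466, -0.0135, 0.0004], [0.0005, 0.0003, 0.1073], -1]
[[0.0453, -0.0174, 0.0004], [0.0005, 0.0003, 0.1073], -1]
[[0.0437, -0.0211, 0.0004], [0.0005, 0.0003, 0.1073], -1]
```

move_arm(
  motion=[
    [[0.043,0.022,0],[0,0,0.107],-1],
    [[0.045,0.018,0],[0,0,0.107],-1],
    [[0.046,0.015,0],[0,0,0.107],-1],
    [[0.047,0.011,0],[0,0,0.107],-1],
    [[0.048,0.007,0],[0,0,0.107],-1],
    [[0.048,0.003,0],[0,0,0.107],-1],
    [[0.048,-0.001,0],[0,0,0.107],-1],
    [[0.048,-0.006,0],[0,0,0.107],-1],
    [[0.048,-0.01,0],[0,0,0.107],-1],
    [[0.047,-0.014,0],[0,0,0.107],-1],
    [[0.045,-0.017,0],[0,0,0.107],-1],
    [[0.044,-0.021,0],[0,0,0.107],-1],
  ],
)

```text
clock: 20.7
position: [0.4641, 0.2334, 0.2]
ee_rot: [0.865, 0.502, -0.001, 0.0]
ft_force: [1.2, 0.6, -1.9]
grip_width: 0.643
grasp_force: 42.6
```

move_arm(
  motion=[
    [[0,0,0],[0,0,0],-1],
    [[0,0,0.04],[0,0,0],-1],
    [[0,0,0.06],[0,0,0],-1],
    [[0,0,0.05],[0,0,0],-1],
    [[0,0,0.03],[0,0,0],-1],
    [[0,0,0],[0,0,0],-1],
    [[0,0,0],[0,0,0],-1],
  ],
)

```text
clock: 21.4
position: [0.4648, 0.2323, 0.066]
ee_rot: [0.864, 0.504, -0.0, -0.0]
ft_force: [0.4, -0.1, -0.9]
grip_width: 0.64
grasp_force: 43.0
```

```bash
python3 - <<'E'
from h import *
s=lidoff([18,120,60],[35,255,255],.0335)
cv2.imwrite("pics/p3.png",cv2.resize(s["pixels"][190:270,120:240,::-1],None,fx=6,fy=6,interpolation=cv2.INTER_CUBIC))
plan((*WELL[3],.034),60.4,-1,1)
E
```

```text
lid box (191, 217, 7, 16) area 69.5 axis top/base px [[188.0, 222.4], [190.5, 236.1]]
pos [0.4654 0.2326 0.0668] d [ 0.0009  0.0005 -0.0328] turn deg [ 0.04 -0.05  0.15] n 1
[[0.0011, 0.0007, 0.0437], [0.0009, -0.0012, 0.0033], -1]
```

View pics/p3.png

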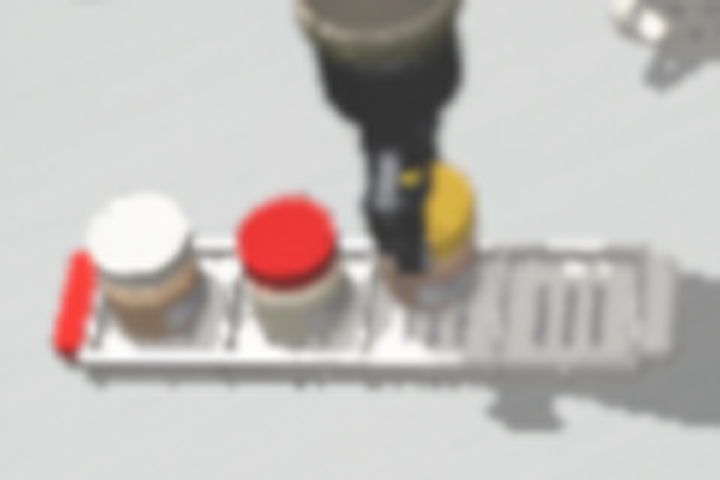

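The yellow jar (430,225) is held upright over well 3, just right of the divider at x≈370. White and red stand in wells 1 and 2. Lowering.

move_arm(
  motion=[
    [[0,0.001,0.015],[0,0,0],-1],
    [[0,0,0.015],[0,0,0],-1],
    [[0,0,0.01],[0,0,0],-1],
    [[0,0,0.003],[0,0,0],-1],
    [[0,0,0],[0,0,0],-1],
    [[0,0,0],[0,0,0],-1],
  ],
)

```text
clock: 22.05
position: [0.4658, 0.2322, 0.0342]
ee_rot: [0.864, 0.504, 0.0, 0.0]
ft_force: [-5.8, -3.8, 14.7]
grip_width: 0.641
grasp_force: 45.6
```

move_arm(
  motion=[
    [[0,0,-0.002],[0,0,0],-1],
    [[0,0,0],[0,0,0],0.4],
    [[0,0,0],[0,0,0],1],
    [[0,0,0],[0,0,0],1],
    [[0,0,0],[0,0,0],1],
    [[0,0,0],[0,0,0],1],
    [[0,0,-0.02],[0,0,0],1],
    [[0,0,-0.04],[0,0,0],1],
    [[0,0,-0.06],[0,0,0],1],
    [[0,0,-0.06],[0,0,0],1],
    [[0,0,-0.02],[0,0,0],1],
  ],
)

```text
clock: 23.15
position: [0.4669, 0.2336, 0.1903]
ee_rot: [0.863, 0.504, 0.003, 0.001]
ft_force: [0.5, 0.7, -0.6]
grip_width: 0.999
grasp_force: 0.0
```

```bash
python3 - <<'E'
from h import *
placed("d3")
plan((*JAR["blue"],.185),118.2,1,11)
E
```

```text
pos [0.4673 0.2335 0.1906] d [-0.03   -0.3707 -0.0056] turn deg [  0.41  -0.12 -57.63] n 11
[[-0.0409, 0.0189, 0.0006], [0.0008, -0.0002, -0.1164], 1]
[[-0.0425, 0.0151, 0.0006], [0.0008, -0.0002, -0.1164], 1]
[[-0.0437, 0.0112, 0.0006], [0.0008, -0.0002, -0.1164], 1]
[[-0.0445, 0.0071, 0.0006], [0.0008, -0.0002, -0.1164], 1]
[[-0.045, 0.003, 0.0006], [0.0008, -0.0002, -0.1164], 1]
[[-0.0451, -0.0011, 0.0006], [0.0008, -0.0002, -0.1164], 1]
[[-0.0448, -0.0052, 0.0006], [0.0008, -0.0002, -0.1164], 1]
[[-0.0441, -0.0093, 0.0006], [0.0008, -0.0002, -0.1164], 1]
[[-0.0431, -0.0133, 0.0006], [0.0008, -0.0002, -0.1164], 1]
[[-0.0417, -0.0171, 0.0006], [0.0008, -0.0002, -0.1164], 1]
[[-0.04, -0.0209, 0.0007], [0.0008, -0.0002, -0.1164], 1]
```

View pics/d3.png

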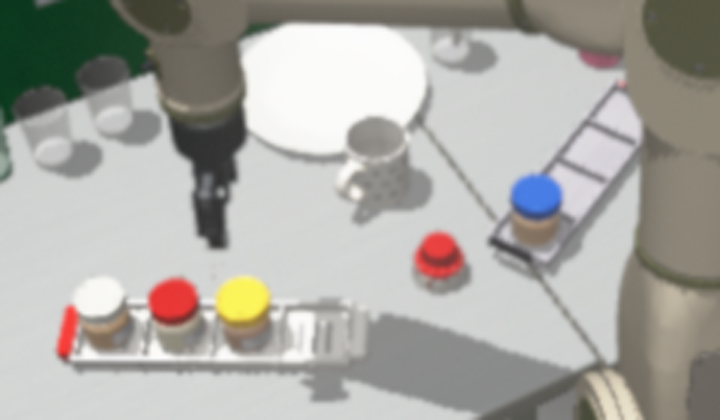

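Three jars stand upright in wells 1 to 3 and blue (536,210) is still in the carrier. On to blue.

move_arm(
  motion=[
    [[-0.041,0.019,0],[0,0,-0.116],1],
    [[-0.042,0.015,0],[0,0,-0.116],1],
    [[-0.044,0.011,0],[0,0,-0.116],1],
    [[-0.044,0.007,0],[0,0,-0.116],1],
    [[-0.045,0.003,0],[0,0,-0.116],1],
    [[-0.045,-0.001,0],[0,0,-0.116],1],
    [[-0.045,-0.005,0],[0,0,-0.116],1],
    [[-0.044,-0.009,0],[0,0,-0.116],1],
    [[-0.043,-0.013,0],[0,0,-0.116],1],
    [[-0.042,-0.017,0],[0,0,-0.116],1],
    [[-0.04,-0.021,0],[0,0,-0.116],1],
    [[0,0,0],[0,0,0],1],
  ],
)

```text
clock: 24.4
position: [0.4341, -0.1425, 0.1845]
ee_rot: [0.517, 0.856, -0.0, -0.0]
ft_force: [0.5, -0.0, -0.1]
grip_width: 0.997
grasp_force: 0.0
```

move_arm(
  motion=[
    [[0,0,0],[0,0,0],1],
  ],
)

```text
clock: 24.5
position: [0.4351, -0.1384, 0.1847]
ee_rot: [0.516, 0.856, 0.0, -0.0]
ft_force: [0.8, 0.8, -0.2]
grip_width: 0.995
grasp_force: 0.0
```

```bash
python3 - <<'E'
from h import *
plan((*JAR["blue"],.0315),118.2,1,1)
E
```

```text
pos [ 0.4351 -0.1384  0.1847] d [ 0.0022  0.0012 -0.1532] turn deg [-0.   -0.04 -0.35] n 1
[[-0.0001, 0.0033, 0.2043], [-0.0001, -0.0009, -0.0079], 1]
```

move_arm(
  motion=[
    [[0,0.003,0.04],[0,0,-0.008],1],
    [[0,0,0.041],[0,0,0],1],
    [[0,0,0.041],[0,0,0],1],
    [[0,0,0.041],[0,0,0],1],
    [[0,0,0.041],[0,0,0],1],
    [[0,0,0],[0,0,0],1],
    [[0,0,0],[0,0,0],-1],
    [[0,0,0],[0,0,0],-1],
    [[0,0,0],[0,0,0],-1],
    [[0,0,0],[0,0,0],-1],
    [[0,0,0],[0,0,0],-1],
    [[0,0,0],[0,0,0],-1],
  ],
  newtons=40,
)

```text
clock: 25.7
position: [0.4389, -0.1373, 0.0341]
ee_rot: [0.513, 0.859, 0.0, 0.002]
ft_force: [-1.7, 2.1, 7.9]
grip_width: 0.645
grasp_force: 40.6
```

move_arm(
  motion=[
    [[0,0,0],[0,0,0],-1],
    [[0,0,-0.015],[0,0,0],-1],
    [[0,0,-0.03],[0,0,0],-1],
    [[0,0,-0.04],[0,0,0],-1],
    [[0,0,-0.05],[0,0,0],-1],
    [[0,0,-0.05],[0,0,0],-1],
    [[0,0,-0.04],[0,0,0],-1],
    [[0,0,0],[0,0,0],-1],
  ],
)

```text
clock: 26.5
position: [0.4397, -0.1375, 0.2061]
ee_rot: [0.512, 0.859, 0.0, 0.004]
ft_force: [0.7, -0.6, -1.8]
grip_width: 0.648
grasp_force: 42.8
```

```bash
python3 - <<'E'
from h import *
lidoff([100,120,50],[125,255,255],.034)
plan((*WELL[4],.20),60.4,-1,11)
E
```

```text
lid box (282, 154, 15, 14) area 149.0 axis top/base px [[290.2, 159.0], [289.2, 174.8]]
pos [ 0.4386 -0.1374  0.2035] d [-0.0108  0.3027 -0.0035] turn deg [ 0.27  0.15 57.93] n 11
[[0.0329, 0.0163, 0.0003], [0.0005, 0.0003, 0.117], -1]
[[0.0343, 0.0132, 0.0003], [0.0005, 0.0003, 0.117], -1]
[[0.0353, 0.01, 0.0003], [0.0005, 0.0003, 0.117], -1]
[[0.0361, 0.0067, 0.0003], [0.0005, 0.0003, 0.117], -1]
[[0.0366, 0.0033, 0.0003], [0.0005, 0.0003, 0.117], -1]
[[0.0367, -0.0, 0.0004], [0.0005, 0.0003, 0.117], -1]
[[0.0366, -0.0034, 0.0004], [0.0005, 0.0003, 0.117], -1]
[[0.0361, -0.0067, 0.0004], [0.0005, 0.0003, 0.117], -1]
[[0.0353, -0.01, 0.0004], [0.0005, 0.0003, 0.117], -1]
[[0.0342, -0.0132, 0.0004], [0.0005, 0.0003, 0.117], -1]
[[0.0329, -0.0163, 0.0004], [0.0005, 0.0003, 0.117], -1]
```

move_arm(
  motion=[
    [[0.033,0.016,0],[0,0,0.117],-1],
    [[0.034,0.013,0],[0,0,0.117],-1],
    [[0.035,0.01,0],[0,0,0.117],-1],
    [[0.036,0.007,0],[0,0,0.117],-1],
    [[0.037,0.003,0],[0,0,0.117],-1],
    [[0.037,0,0],[0,0,0.117],-1],
    [[0.037,-0.003,0],[0,0,0.117],-1],
    [[0.036,-0.007,0],[0,0,0.117],-1],
    [[0.035,-0.01,0],[0,0,0.117],-1],
    [[0.034,-0.013,0],[0,0,0.117],-1],
    [[0.033,-0.016,0],[0,0,0.117],-1],
    [[0,0,0],[0,0,0],-1],
  ],
)

```text
clock: 27.75
position: [0.4254, 0.169, 0.2003]
ee_rot: [0.864, 0.504, -0.0, -0.001]
ft_force: [-0.6, -0.0, -1.9]
grip_width: 0.645
grasp_force: 42.8
```

move_arm(
  motion=[
    [[0,0,0],[0,0,0],-1],
    [[0,0,0.04],[0,0,0],-1],
    [[0,0,0.06],[0,0,0],-1],
    [[0,0,0.05],[0,0,0],-1],
    [[0,0,0.03],[0,0,0],-1],
    [[0,0,0],[0,0,0],-1],
    [[0,0,0],[0,0,0],-1],
  ],
)

```text
clock: 28.45
position: [0.4269, 0.1647, 0.0661]
ee_rot: [0.864, 0.503, -0.0, -0.0]
ft_force: [-0.4, -0.4, -1.0]
grip_width: 0.641
grasp_force: 42.9
```

```bash
python3 - <<'E'
from h import *
s=lidoff([100,120,50],[125,255,255],.034)
plan((*WELL[4],.034),60.4,-1,1)
E
```

```text
lid box (215, 219, 6, 12) area 43.0 axis top/base px [[211.5, 222.5], [213.2, 236.2]]
pos [0.4276 0.165  0.0667] d [ 0.0002  0.0003 -0.0327] turn deg [ 0.06 -0.03 -0.  ] n 1
[[0.0005, 0.0001, 0.0437], [0.0013, -0.0008, -0.0001], -1]
```

move_arm(
  motion=[
    [[0,0,0.015],[0,0,0],-1],
    [[0,0,0.015],[0,0,0],-1],
    [[0,0,0.01],[0,0,0],-1],
    [[0,0,0.003],[0,0,0],-1],
    [[0,0,0],[0,0,0],-1],
    [[0,0,0],[0,0,0],-1],
  ],
)

```text
clock: 29.1
position: [0.4268, 0.1652, 0.0341]
ee_rot: [0.864, 0.503, -0.001, 0.001]
ft_force: [-8.5, -4.6, 19.5]
grip_width: 0.643
grasp_force: 46.5
```

move_arm(
  motion=[
    [[0,0,-0.002],[0,0,0],-1],
    [[0,0,0],[0,0,0],0.4],
    [[0,0,0],[0,0,0],1],
    [[0,0,0],[0,0,0],1],
    [[0,0,0],[0,0,0],1],
    [[0,0,0],[0,0,0],1],
    [[0,0,-0.02],[0,0,0],1],
    [[0,0,-0.04],[0,0,0],1],
    [[0,0,-0.06],[0,0,0],1],
    [[0,0,-0.06],[0,0,0],1],
    [[0,0,-0.02],[0,0,0],1],
    [[0,0,0],[0,0,0],1],
  ],
)

```text
clock: 30.3
position: [0.4282, 0.1656, 0.1871]
ee_rot: [0.864, 0.503, 0.002, 0.001]
ft_force: [0.2, -0.7, -1.4]
grip_width: 0.999
grasp_force: 0.0
```

```bash
python3 - <<'E'
from h import *
placed("d4")
E
```

```text
(no output)
```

View pics/d4.png

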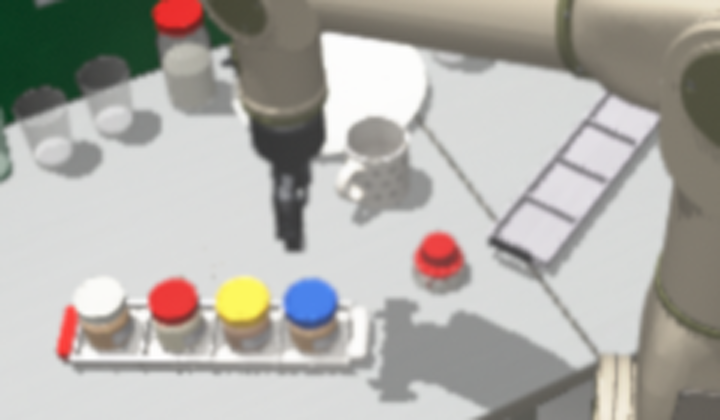

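All four jars stand upright in the rack in order (lids at 100, 174, 243 and 311, all level). The carrier is empty, the mug and timer have not moved, and the gripper is clear. Handing in.

```bash
python3 -c "
from workcell import order
print(order.hand_in())"
```

```text
the job is handed in; nothing more can be done
None
```

All four jars (white, red, yellow, blue from the red end) stand upright in rack wells 1 to 4 with the mug and timer untouched; I handed the job in at about 30 s, and the hand-in returned no verdict.

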